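# Tip up the counting slide and lay it in the tray

### The job

The wide counting slide with the H of dark grooves lies flush in its tip-up rest, where it cannot be gripped: press down on its end over the open hollow until it is tipped right up, then take it by the raised end and lower it into the shallow steel tray, letting go only when it is down, so that it lies flat and face up on the tray's floor. Leave the narrower slide with the round window lying in its own rest.

Things in the scene. Friction and masses are not known exactly. Their poses are not given: they have to be found in the camera images.
- chamber_mid (a point): Centre (half-way up) of the counting slide: pale slab 76 long (x) x 35 wide (y) x 4 mm thick (z up), 27 g, dark grooves forming an H on top. It starts level, top flush with a grey rest 30 mm high, fixed on the bench, cheeks 2 mm from its edges. Its -x end (towards the robot) lies over a hollow 54 mm wide, 26 mm deep, open at -x, reaching in to 22 mm from that end. Press about 6 mm in from it, fingers shut.
- tip_up (a joint): Turn of the rocker under the counting slide, rad: 0 level, 0.6 (stop) fully tipped, slide's +x end raised to 24 mm above the rest, free to grip across its 35 mm width. Slide and rocker turn together about a level y axis under the slide, 5 mm from its centre towards -x. Pressing the -x end takes 2 to 4 N; the stiff pivot stays where left. A 2.5 mm lip at the low end stops the slide slipping.
- ruler_mid (a point): Centre (half-way up) of the narrower slide, to be left alone: 76 long (x) x 25 wide (y) x 3 mm thick (z up), a white round window in the middle; it lies level in a second rest of the same kind.
- tray: Shallow open steel tray fixed on the bench, outside 210 (x) x 160 (y) x 10 mm high, walls and floor 4 mm thick (the inner floor is 4 mm above the bench). Origin: centre of its underside, z up.
There are look-alikes about, which are no part of the job. What is shaped like the part that bears chamber_mid but purple or red is not meant.

How it is judged (in metres and radians):
On the way, in this order (a step that is already met when the one before it is completed fails the run):
1. the counting slide is tipped up in its rest by pressing (rocker beyond 0.45 rad) (value of joint tip_up above 0.45 rad and angle between chamber_mid's own z axis and vertical above 0.4 rad), for 0.2 s.
2. the counting slide, still held, is down over the tray (its centre less than 35 mm above the bench) (contact force between the fingers and chamber above 0.3 N and height (world z) of chamber_mid below 0.035 m and x of chamber_mid in the frame of tray between -0.1 and 0.1 m and y of chamber_mid in the frame of tray between -0.075 and 0.075 m), for 0.1 s.
At the end, for the whole second after the job is handed in: The counting slide lies flat (within 5 degrees) and face up at rest on the floor of the tray, not on its rim (centre within 90 mm along x and 65 mm along y of the tray's centre, less than 10 mm above the bench); the narrower slide still lies level in its rest, within 12 mm of where it was (x of chamber_mid in the frame of tray between -0.09 and 0.09 m and y of chamber_mid in the frame of tray between -0.065 and 0.065 m and height (world z) of chamber_mid below 0.01 m and angle between chamber_mid's own z axis and vertical below 0.09 rad and linear speed of chamber below 0.02 m/s and distance of ruler_mid from where it was at the start of the episode below 0.012 m and angle between ruler_mid's own z axis and vertical below 0.15 rad); the robot touches nothing.
It fails at once if the narrower slide is tipped up or taken from its rest (distance of ruler_mid from where it was at the start of the episode above 0.02 m or angle between ruler_mid's own z axis and vertical above 0.25 rad).
It also fails if it takes over 45 s, if anything falls off the work surface, if the arm or the gripper's body presses on something with over 40 N, if the wrist force passes 120 N, or if a joint passes its speed limit or range.

### The arm

A 7-joint arm with a two-finger parallel gripper is mounted at the origin on the work surface. World frame = base frame: x ahead of the robot, y to its left, z up, the work surface at z = 0. Lengths are in m, angles in degrees, forces in N, time in s.
With the tool pointing down it reaches from about 0.425 to 0.975 m from the base axis. Payload 16.7 kg.
Tool frame: the origin (TCP) lies between the finger pads; the fingertips stand 17 mm ahead of it and the grasp point (between the pads) lies 2 mm behind it; z points along the fingers, y is the direction in which the jaws open and shut (so a half turn about z gives the same grasp; the last joint's range is limited). The gripper opens to 85 mm and grips with 20 to 120 N. Pads are 22 mm wide; open, the fingers measure 114 mm over their backs; the gripper's body (76 mm by 85 mm) begins 54 mm behind the grasp point. The pads swing forward as they close: fully open they stand 13 mm farther back than shut.
Start: joints at [-77.607, 24.414, 4.234, 92.017, -1.954, 63.644, -3.845], TCP at [0.241, 0.63, 0.248] pointing down, gripper open.
Joint ranges: [-163.25, 163.25], [-28.42, 122.38], [-70.27, 78.77], [12.13, 141.07], [-58.53, 238.53], [9.26, 117.41], [-156.51, 156.51]. Speed limits (degrees/s): [108.29, 108.29, 136.94, 136.94, 172.46, 172.46, 172.46].

### API

Orientations are given as [roll, pitch, yaw] about the fixed x, y, z axes, in that order (R = Rz(yaw) Ry(pitch) Rx(roll)).
In Python, from rig import status, capture, order gives the robot as it stands.
- The arm moves only by the shell command python3 -m creep 'ROWS' [FORCE]. ROWS is JSON, a list of rows, each a list of 3 entries, a list of its own where there are three numbers: the shift along the world's x, y, z in cm, then the turn about the world's z in rad, then the opening in per cent of the stroke, from 0 (shut) to 100 (fully open). A call has 1 to 12 rows; each row shifts and turns the commanded pose from where the row before left it; what a row does not reach is not made up. A row lasts 1/10 s, in which the tool goes at most 50 mm and 8.59 degrees, less where a joint would pass 70% of its speed; a pose out of reach is approached as far as the arm can. A call is refused whole if a number of a shift passes 5 or a number of a turn 0.15, either way. A call with a gripper value outside its range is refused whole. The fingers move at their own pace and stop on an object; FORCE is the grip in N (left out, the last holds). Time passes only in rows, so rows that do not move let the fingers close. It gives the time, the measured TCP pose, the force and the opening at its end, in the units of the state.
- status.get_state(): the state, without advancing time (a new reading comes with each control period).
- capture(name): name is "scene" or "top" or "wrist"; returns a dict with "img" (384x512x3 uint8, red, green, blue), "K" (3x3 intrinsics, pixels), "T" (4x4, takes a point from camera to world coordinates). Camera axes: x right, y up, looking along -z (the intrinsics and any distortion apply to the point x, -y, -z); pixel columns grow to the right and rows downward; lengths in m; the calibration is good to about 2 mm. The wrist camera is an equidistant fisheye: a pixel r from the principal point sees the ray r / f radians off the axis. A picture is of the moment at which its call begins. There is no depth.
- order.finish_job(): hands the job in, once; it reports no verdict.
The state is a dict: "t": time; "joints": joint angles; "dq": joint speeds; "joint_efforts": joint torques, N m; "tcp_pos": TCP position; "tool_rot": TCP orientation; "wrist_force": force on the tool from outside, world axes, zero at the start; "torque": the same for the moment, N m; "width": finger opening in m.
Only numpy, scipy, OpenCV 4.12 (cv2) and the standard library are available. Lean on these libraries where they do the work, as an engineer would, in place of code of your own. Each camera call takes 0.05 s, during which the arm holds its last target. There are 200 camera calls.

## Working session

There is one attempt and no reset: what is moved stays moved. The work goes in short steps, Python scripts to look and compute and a shell command to move; the robot and the scene stay as the last step left them, time stands still between calls to the robot, and variables do not carry over. Pictures are saved under pics/ and viewed, about 8 in all and at most 12, crops included, and the job is handed in when it is done.

```bash
mkdir -p pics; ls
python3 - <<'E'
from rig import status,capture
import cv2
print(status.get_state())
for n in("scene","top"):
    c=capture(n);cv2.imwrite(f"pics/{n}0.png",c["img"][...,::-1]);print(n,c["K"],c["T"].round(4) if hasattr(c["T"],'round') else c["T"])
E
```

```text
pics
{'t': 0.0, 'joints': array([-77.60661059,  24.44855581,   4.2304414 ,  92.05243868,
        -1.95439665,  63.64518282,  -3.84345421]), 'dq': array([ 0.09551165,  0.07554786,  0.02265875, -0.12970553, -0.05798581,
        0.04569597, -0.00512253]), 'joint_efforts': array([-1.34004804e-03, -9.49838448e+01,  3.76044050e+00, -4.63506818e+01,
        1.92546984e-02,  1.03727466e-02, -1.16070833e-04]), 'tcp_pos': array([0.24132075, 0.62996241, 0.24762135]), 'tool_rot': array([-1.79926081e+02,  4.45390738e-03,  1.59040704e+02]), 'wrist_force': array([-0.00923497,  0.22154849,  0.17413691]), 'torque': array([-0.02249358,  0.03766919,  0.00492524]), 'width': 0.08529157700767975}
scene [[393.22478986   0.         257.43777641]
 [  0.         393.22478986 191.58808867]
 [  0.           0.           1.        ]] [[ 0.7913 -0.4737  0.3865  0.8376]
 [ 0.6111  0.63   -0.4791 -0.3465]
 [-0.0166  0.6154  0.7881  0.5862]
 [ 0.      0.      0.      1.    ]]
top [[399.86990464   0.         251.96238264]
 [  0.         399.86990464 193.01000798]
 [  0.           0.           1.        ]] [[ 0.0214  0.9886 -0.149   0.4359]
 [-0.9995  0.0178 -0.0259 -0.0032]
 [-0.023   0.1495  0.9885  0.9122]
 [ 0.      0.      0.      1.    ]]
```

View pics/top0.png

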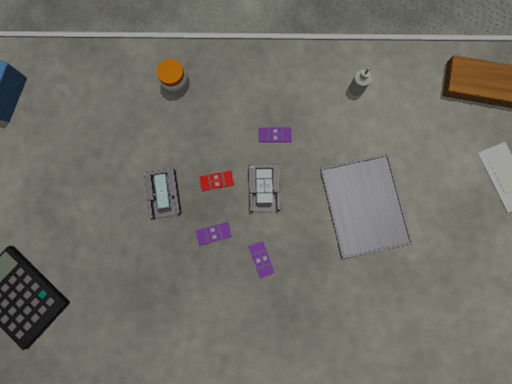

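View pics/scene0.png

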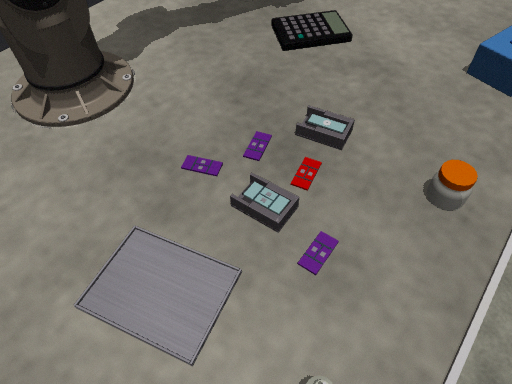

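Top view: counting slide at about (264,186), with its hollow towards the bottom (-x). The tray is centred at about (366,206) and the window slide is at (162,192). I'll zoom in on the rest.

```bash
cat > h.py <<'E'
import numpy as np,cv2
from rig import capture,status
def px2w(c,u,v,z):
    K,T=np.array(c["K"]),np.array(c["T"])
    d=T[:3,:3]@np.array([(u-K[0,2])/K[0,0],-(v-K[1,2])/K[1,1],-1]);o=T[:3,3]
    return o+d*(z-o[2])/d[2]
E
python3 - <<'E'
from h import *
c=capture("top");im=c["img"][...,::-1]
a=cv2.resize(im[155:225,235:295],None,fx=8,fy=8,interpolation=cv2.INTER_CUBIC)
cv2.imwrite("pics/z1.png",a)
for n,p,z in [("slide",(264,186),.03),("ruler",(162,192),.03)]: print(n,px2w(c,*p,z).round(4))
t=[px2w(c,*p,.01)[:2] for p in[(321,168),(387,156),(410,243),(343,257)]]
print(np.round(t,4),np.mean(t,0),[np.linalg.norm(t[i]-t[i-1]) for i in range(4)])
E
```

```text
slide [ 0.5852 -0.0067  0.03  ]
ruler [0.5676 0.2219 0.03  ]
[[ 0.6328 -0.1368]
 [ 0.6634 -0.2879]
 [ 0.466  -0.3329]
 [ 0.4321 -0.1845]] [ 0.54857555 -0.23550899] [np.float64(0.2062981340340573), np.float64(0.15417407399303593), np.float64(0.2024855433539637), np.float64(0.15218986882083113)]
```

View pics/z1.png

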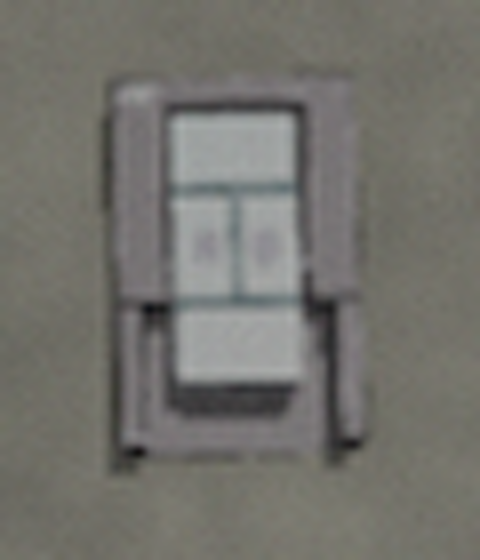

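Crop: slide corners at about (168,110), (300,108), (303,380) and (175,382). The end over the hollow is at the bottom.

Run:
```python
from h import *
c=capture("top")
q=np.array([px2w(c,235+x/8-.44,155+y/8-.44,.03) for x,y in[(168,110),(300,108),(303,380),(175,382)]])
print(q.round(4)); m=q.mean(0); a=(q[0]+q[1]-q[2]-q[3])/2
print("centre",m.round(4),"len",np.linalg.norm(a),"w",np.linalg.norm(q[0]-q[1]),"yaw",np.degrees(np.arctan2(a[1],a[0])))
u=a/np.linalg.norm(a)
print("press pt",m-u*.032,"pivot",m-u*.005,"raised end",m-u*.005+u*.043*.825)
s=status.get_state();print(s["tcp_pos"],s["tool_rot"])
```

```text
[[ 0.6253  0.013   0.03  ]
 [ 0.6265 -0.0241  0.03  ]
 [ 0.5494 -0.026   0.03  ]
 [ 0.5482  0.0095  0.03  ]]
centre [ 0.5873 -0.0069  0.03  ] len 0.07716026323644222 w 0.03713664736693194 yaw 2.0064078173818114
press pt [ 0.55535026 -0.00802582  0.03      ] pivot [ 0.58233371 -0.00708052  0.03      ] raised end [ 0.61778696 -0.00583849  0.03      ]
[0.24139647 0.63009567 0.24788451] [-1.79954431e+02  3.51388221e-03  1.59036090e+02]
```

```bash
python3 -m creep '[[[1.7,-3.5,-0.5],0.0334,0],[[1.7,-3.5,-0.5],0.0334,0],[[1.7,-3.5,-0.5],0.0334,0],[[1.7,-3.5,-0.5],0.0334,0],[[1.7,-3.5,-0.5],0.0334,0],[[1.7,-3.5,-0.5],0.0334,0],[[1.7,-3.5,-0.5],0.0334,0],[[1.7,-3.5,-0.5],0.0334,0],[[1.7,-3.5,-0.5],0.0334,0],[[1.7,-3.5,-0.5],0.0334,0],[[1.7,-3.5,-0.5],0.0334,0],[[1.7,-3.5,-0.5],0.0334,0]]' 40
python3 -m creep '[[[1.7,-3.5,-1.5],0,0],[[1.7,-3.5,-1.5],0,0],[[1.7,-3.5,-1.5],0,0],[[1.7,-3.5,-1.5],0,0],[[1.7,-3.5,-1.5],0,0],[[1.7,-3.5,-1.5],0,0],[[0,0,0],0,0],[[0,0,0],0,0]]'
```

```text
t: 1.4
tcp_pos: [0.4459, 0.2088, 0.1882]
tool_rot: [180.0, 0.0, -177.9]
wrist_force: [0.0, 0.7, -0.2]
width: 0.0001
t: 2.2
tcp_pos: [0.5473, -0.0006, 0.0978]
tool_rot: [-180.0, -0.1, -178.1]
wrist_force: [0.2, 0.1, 0.1]
width: 0.0001
```

```bash
python3 -m creep '[[[0.6,-0.7,-2],0,0],[[0,0,-1.5],0,0],[[0,0,0],0,0],[[0,0,0],0,0]]'
python3 - <<'E'
from h import *
a=capture("scene")["img"][150:240,210:320,::-1];w=capture("wrist")["img"][...,::-1]
b=np.zeros((384,980,3),np.uint8)
a=cv2.resize(a,(468,384),interpolation=cv2.INTER_CUBIC);b=np.hstack([a,w]);cv2.imwrite("pics/p1.png",cv2.resize(b,(800,313)))
E
```

```text
t: 2.6
tcp_pos: [0.553, -0.0058, 0.0634]
tool_rot: [180.0, -0.0, -177.9]
wrist_force: [0.3, -1.1, 0.3]
width: -0.0001
```

View pics/p1.png

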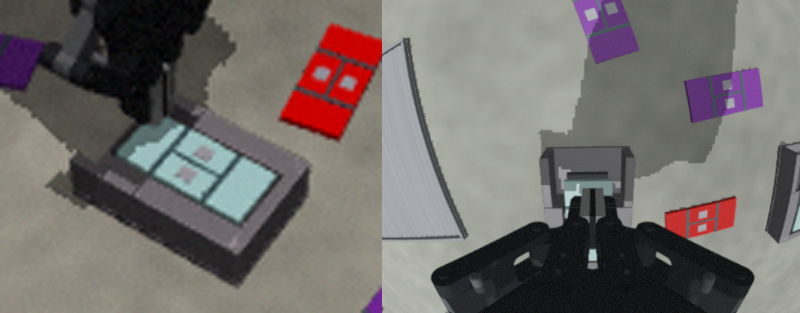

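The shut fingers hang over the hollow end of the slide, centred in y (wrist view: fingers at about (592,200), slide end at (588,183)). Now I'll press.

```bash
python3 -m creep '[[[0,-0.1,-0.5],0,0],[[0,0,-0.5],0,0],[[0,0,-0.4],0,0],[[0,0,-0.3],0,0],[[0,0,-0.3],0,0],[[0,0,0],0,0]]';python3 -m creep '[[[0,0,-0.2],0,0],[[0,0,-0.2],0,0],[[0,0,0],0,0]]';python3 -m creep '[[[0,0,-0.2],0,0],[[0,0,0],0,0]]'
```

```text
t: 3.3
tcp_pos: [0.5532, -0.0078, 0.0429]
tool_rot: [-180.0, -0.0, -178.0]
wrist_force: [-0.2, 0.3, 0.3]
width: -0.0001
t: 3.6
tcp_pos: [0.5536, -0.0077, 0.0392]
tool_rot: [-180.0, 0.0, -178.0]
wrist_force: [0.2, 1.6, 1.3]
width: 0.0001
t: 3.8
tcp_pos: [0.5535, -0.0077, 0.0372]
tool_rot: [-180.0, -0.0, -178.0]
wrist_force: [0.6, 0.6, 0.4]
width: 0.0003
```

```bash
for i in 1 2; do python3 -m creep '[[[0,0,-0.2],0,0],[[0,0,-0.1],0,0]]'; done
python3 - <<'E'
from h import *
a=capture("scene")["img"][150:240,210:320,::-1];w=capture("wrist")["img"][...,::-1]
a=cv2.resize(a,(468,384),interpolation=cv2.INTER_CUBIC);b=np.hstack([a,w]);cv2.imwrite("pics/p2.png",cv2.resize(b,(800,313)))
E
```

```text
t: 4.0
tcp_pos: [0.5536, -0.0077, 0.0344]
tool_rot: [180.0, 0.0, -178.0]
wrist_force: [-4.0, -0.7, 18.2]
width: 0.0004
t: 4.2
tcp_pos: [0.554, -0.0077, 0.0332]
tool_rot: [180.0, 0.1, -178.0]
wrist_force: [-18.2, 1.6, 64.5]
width: -0.0
```

View pics/p2.png

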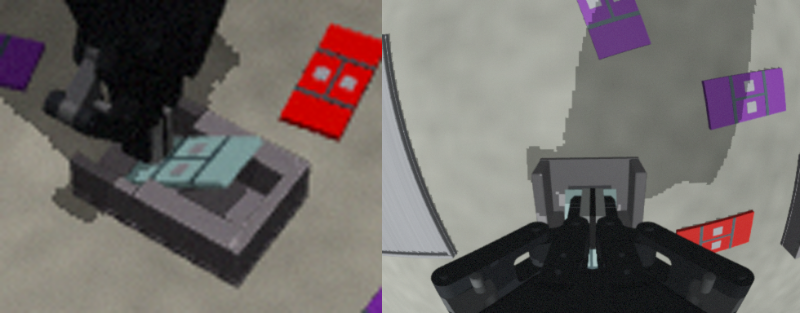

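The slide is tipped to its stop: the reading jumped to 64 N and the picture shows it raised. I'll back off, rise, open and look again.

```bash
python3 -m creep '[[[0,0,0.4],0,0],[[0,0,1],0,0],[[0,0,3],0,0],[[0,0,4],0,0],[[0,0,3],0,70],[[0,0,0],0,70]]'
python3 - <<'E'
from h import *
a=capture("scene")["img"][150:240,210:320,::-1];w=capture("wrist")["img"][...,::-1]
a=cv2.resize(a,(468,384),interpolation=cv2.INTER_CUBIC);b=np.hstack([a,w]);cv2.imwrite("pics/p3.png",cv2.resize(b,(800,313)))
E
```

```text
t: 4.9
tcp_pos: [0.5554, -0.0077, 0.1494]
tool_rot: [180.0, 0.3, -178.0]
wrist_force: [0.3, -0.4, -0.4]
width: 0.0282
```

View pics/p3.png

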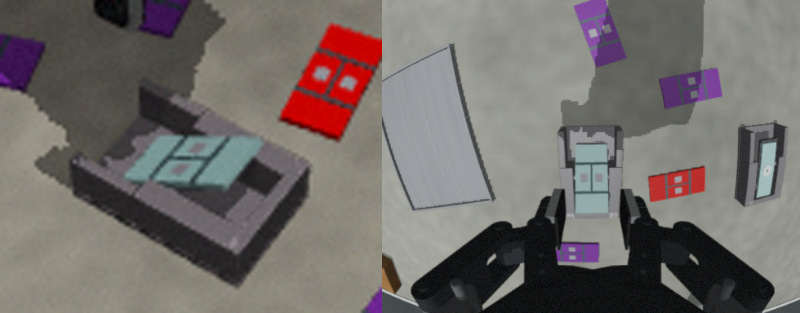

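Tipped up and staying there. In the wrist view the slide is centred between the fingers, at about (591,178). Now the grasp at the raised end, with the fingertips kept above the 30 mm rest.

```bash
python3 -m creep '[[[2,0.1,-1],0,75],[[2,0,-2],0,75],[[0.95,0.05,-2],0,75],[[0,0,-2],0,75],[[0,0,-1.5],0,75],[[0,0,-0.9],0,75],[[0,0,-0.5],0,75],[[0,0,0],0,75]]'
python3 - <<'E'
from h import *
a=capture("scene")["img"][150:240,210:320,::-1];w=capture("wrist")["img"][...,::-1]
a=cv2.resize(a,(468,384),interpolation=cv2.INTER_CUBIC);b=np.hstack([a,w]);cv2.imwrite("pics/p4.png",cv2.resize(b,(800,313)))
E
```

```text
t: 5.8
tcp_pos: [0.6027, -0.0063, 0.046]
tool_rot: [-180.0, -0.0, -178.0]
wrist_force: [0.0, -0.1, 1.4]
width: 0.0636
```

View pics/p4.png

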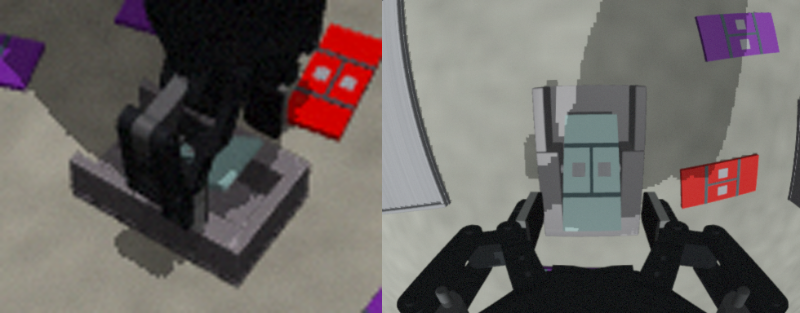

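The pads straddle the raised end, centred (slide at 565-620 px between fingers at 525 and 655). I'll raise 4 mm for clearance and close.

```bash
python3 -m creep '[[[0,0,0.4],0,75],[[0,0,0],0,45],[[0,0,0],0,30],[[0,0,0],0,30],[[0,0,0],0,30],[[0,0,0],0,30]]' 40;  python3 -m creep '[[[0,0,0.5],0,30],[[0,0,1],0,30],[[0,0,2],0,30],[[0,0,3],0,30],[[0,0,2],0,30],[[0,0,0],0,30]]'
python3 - <<'E'
from h import *
a=capture("scene")["img"][120:240,190:337,::-1];w=capture("wrist")["img"][...,::-1]
a=cv2.resize(a,(468,384),interpolation=cv2.INTER_CUBIC);b=np.hstack([a,w]);cv2.imwrite("pics/p5.png",cv2.resize(b,(800,313)))
E
```

```text
t: 6.5
tcp_pos: [0.6034, -0.0062, 0.0508]
tool_rot: [180.0, 0.1, -178.0]
wrist_force: [1.1, 1.2, 7.6]
width: 0.0336
t: 7.1
tcp_pos: [0.6044, -0.0063, 0.1388]
tool_rot: [180.0, 0.3, -178.0]
wrist_force: [0.5, 0.0, -0.4]
width: 0.0337
```

View pics/p5.png

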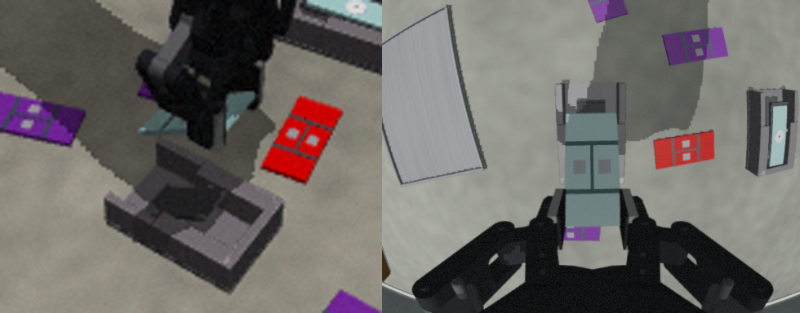

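Held: opening 33.7 mm, slide in the jaws, rest empty. Now over to the tray.

```bash
python3 -m creep '[[[-0.3,-2,0],0,30],[[-0.35,-3,0],0,30],[[-0.35,-3,0],0,30],[[-0.35,-3,0],0,30],[[-0.35,-3,0],0,30],[[-0.35,-3,0],0,30],[[-0.35,-3,0],0,30],[[0,-2,0],0,30],[[0,-0.9,-1.5],0,30],[[0,0,-2.5],0,30],[[0,0,-2.5],0,30],[[0,0,-1],0,30]]'; python3 -m creep '[[[0,0,-0.5],0,30],[[0,0,-0.5],0,30],[[0,0,0],0,30]]';  python3 - <<'E'
from h import *
a=capture("scene")["img"][200:380,60:280,::-1];w=capture("wrist")["img"][...,::-1]
a=cv2.resize(a,(468,384),interpolation=cv2.INTER_CUBIC);b=np.hstack([a,w]);cv2.imwrite("pics/p6.png",cv2.resize(b,(800,313)))
E
```

```text
t: 8.4
tcp_pos: [0.5773, -0.2337, 0.0566]
tool_rot: [179.9, -0.3, -178.0]
wrist_force: [0.5, -0.3, -0.9]
width: 0.0337
t: 8.7
tcp_pos: [0.5791, -0.2351, 0.0503]
tool_rot: [-180.0, 0.0, -178.0]
wrist_force: [0.3, -0.7, 0.9]
width: 0.0338
```

View pics/p6.png

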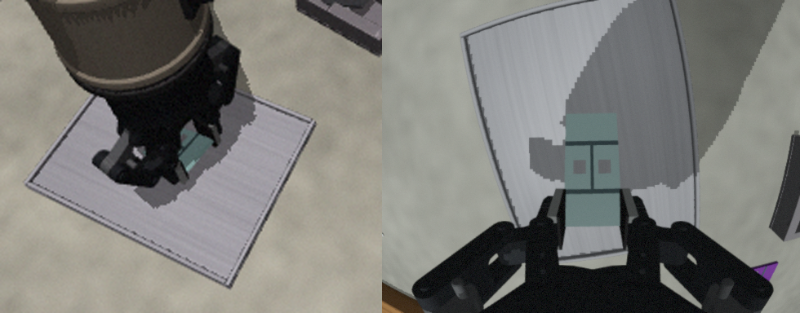

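The slide is still tilted in the jaws, well inside the tray. I'll lower it and let its low end swing it flat.

```bash
python3 -m creep '[[[0,0,-0.3],0,30],[[0.05,0,-0.3],0,30],[[0.1,0,-0.3],0,30],[[0.1,0,-0.3],0,30],[[0.1,0,-0.3],0,30],[[0,0,0],0,30]]' 20; python3 -m creep '[[[0.1,0,-0.3],0,30],[[0.1,0,-0.3],0,30],[[0.05,0,-0.2],0,30],[[0,0,0],0,30]]';python3 -m creep '[[[0.05,0,-0.2],0,30],[[0,0,-0.2],0,30],[[0,0,0],0,30]]'
```

```text
t: 9.4
tcp_pos: [0.584, -0.2355, 0.0361]
tool_rot: [-179.9, 0.2, -178.0]
wrist_force: [3.7, -0.3, 6.6]
width: 0.0336
t: 9.8
tcp_pos: [0.5863, -0.2353, 0.028]
tool_rot: [-180.0, 0.1, -178.0]
wrist_force: [3.4, -0.1, 5.1]
width: 0.0338
t: 10.1
tcp_pos: [0.5867, -0.2354, 0.024]
tool_rot: [-180.0, 0.1, -178.0]
wrist_force: [2.8, 0.4, 5.5]
width: 0.0337
```

```bash
for i in 1 2 3; do python3 -m creep '[[[0,0,-0.15],0,30],[[0,0,0],0,30]]' | grep -E 'tcp|force'; done;  python3 - <<'E'
from h import *
w=capture("wrist")["img"][...,::-1];cv2.imwrite("pics/p7.png",w)
E
```

```text
tcp_pos: [0.5866, -0.2353, 0.0225]
wrist_force: [3.4, -0.5, 5.7]
tcp_pos: [0.5866, -0.2354, 0.021]
wrist_force: [3.6, 0.7, 4.7]
tcp_pos: [0.5867, -0.2354, 0.0204]
wrist_force: [-1.5, 1.9, 18.9]
```

View pics/p7.png

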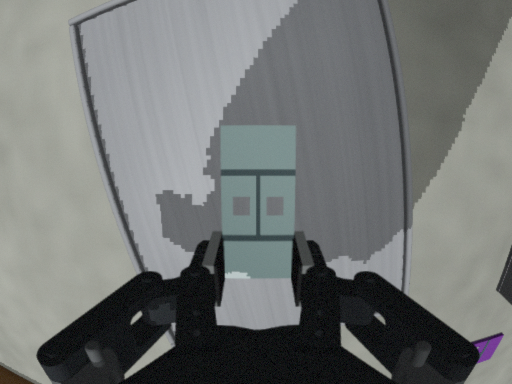

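The fingertips are on the tray floor and the slide is nearly flat, still held, with its face up. I'll ease up 1 mm, let go, and rise.

```bash
python3 -m creep '[[[0,0,0.1],0,30],[[0,0,0],0,45],[[0,0,0],0,55],[[0,0,0],0,75],[[0,0,0],0,75],[[0,0,0.5],0,75],[[0,0,2],0,75],[[0,0,4],0,75],[[0,0,5],0,75],[[0,0,5],0,75],[[0,0,0],0,75]]'
python3 - <<'E'
from h import *
a=capture("scene")["img"][200:380,60:280,::-1];w=capture("wrist")["img"][...,::-1]
a=cv2.resize(a,(468,384),interpolation=cv2.INTER_CUBIC);b=np.hstack([a,w]);cv2.imwrite("pics/p8.png",cv2.resize(b,(800,313)))
E
```

```text
t: 11.85
tcp_pos: [0.5882, -0.2367, 0.192]
tool_rot: [-179.8, 0.5, -178.0]
wrist_force: [0.5, -0.8, -0.6]
width: 0.0643
```

View pics/p8.png

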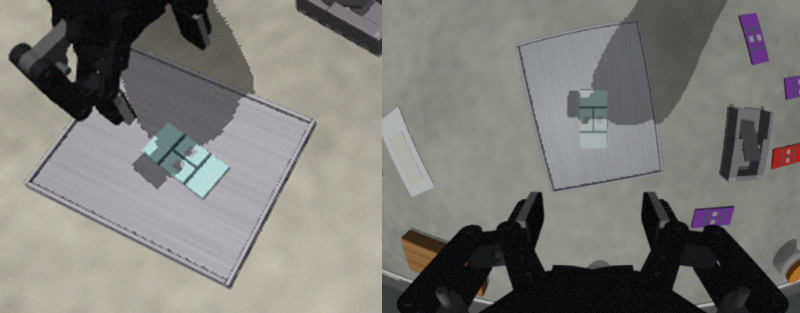

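The slide lies flat and face up near the middle of the tray, with the gripper clear at 19 cm.

```bash
python3 -m creep '[[[0,0,0],0,75],[[0,0,0],0,75],[[0,0,0],0,75]]' | tail -2; python3 -c "
from rig import order;print(order.finish_job())"
```

```text
wrist_force: [-0.6, 1.2, 0.5]
width: 0.064
the job is handed in; nothing more can be done
None
```

The counting slide is in the steel tray and the job is handed in, after about 12 s of the 45 s allowed. The system gives no verdict.

- **Tipping:** I pressed the end over the hollow with the fingers shut until the slide reached its stop. The wrist force jumped to 64 N there, below the 120 N limit. The slide stayed tipped up after I backed off.
- **Placing:** I gripped it across its width at the raised end (reading 33.7 mm against a stated 35 mm). I lowered it in the tray until its low end swung it nearly flat and the fingertips touched the floor (19 N). I then eased up 1 mm and let go, so the held end dropped the last few millimetres.
- **Last checks:** The final pictures show the slide flat and face up near the tray's middle, with the gripper clear at about 19 cm and the wrist force near zero. I judged the flatness by eye and did not measure the angle.
- **Narrower slide:** The arm did not go near it after the first move. It was still lying in its rest in the picture taken just after I lifted the counting slide, and I did not measure it again at the end.

No check failed. Before the grasp the tool was about 4 mm lower than I meant, and I corrected it before closing the fingers.

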